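# Set the filter tap to its marked opening

### The job

Get the water filter ready to fill the glass: push the swivel spout round until its outlet is over the middle of the glass. Then push the tap lever all the way shut until you feel it press firmly on its seat (about 10 N, never 20), and after that push it open again until the pointer lines up with the tab on the dial and stays there when you let go. Leave the glass, the shaker, the spice jar and the tin where they stand.

Things in the scene. Friction and masses are not known exactly. Their poses are not given: they have to be found in the camera images.
- dispenser: Water filter fixed to the worktop: black base plate 115 (x) x 340 (y) x 18 mm, origin under its centre, +x to its back, +y to its left. Ball valve, upright axis at y 110 mm; white cartridge at x 12, y -25 mm (74 mm wide, 120 high); spout column at y -110 mm. Behind the valve a quarter-round dial, height 80 mm, radius 58 mm, ticks every 15 degrees from +x (nominally shut) to -y (fully open).
- spout: Swivel spout, level steel tube 15 mm thick, centre line at height 145 mm, 135 mm long, then turned down. Origin on the column's axis at worktop height, +x along the tube. Friction hinge about the vertical, stays where it is left; 1 to 2 N at 100 mm from the axis moves it. Starts swung out to the dispenser's right, the glass lies clockwise of it seen from above. Column top at 158 mm.
- spout_outlet (a point): The spout's outlet, centre of the tube's mouth, 155 mm from the column's axis, height about 111 mm.
- glass: Loose drinking glass, 80 mm wide, 91 mm high, in front of the column, near the outlet's circle; origin at the centre of its underside.
- lever: Tap lever, a level bar: black grip 16 mm wide, 14 mm thick, centre height 100 mm, 37 to 97 mm from the valve's axis; hub 30 mm wide, top at 113 mm. Origin on the valve's axis at worktop height, +x along the bar. It points the other way from the pointer: to the front when shut; it opens clockwise seen from above, toward the dispenser's left. Nothing else stands where it and the fingers swing.
- lever_grip (a point): Point in the middle of the lever's grip, 70 mm from the axis. The worn lever swings loosely up to 0.15 rad either way before it turns the spindle; then friction takes about 3 N here. Once the plug is on its seat the washer is springy: the push here grows about 0.8 N per mm. Where it seats is not marked: at any pointer angle from 0 to 0.2 rad; it must be felt.
- pointer: Pointer on the tap's spindle, dark steel, height 86 mm, tip 53 mm from the valve's axis. Origin on the valve's axis at worktop height, +x along the pointer; its clockwise angle from the dispenser's +x is the opening (0 nominally shut, 1.57 fully open). When the lever is let go it springs back toward where it came from by about 0.05 rad.
- tab: Steel tab set on the dial's rim, a fin 3 mm thick, its top at height 95 mm, 59 to 66 mm from the valve's axis. It stays put. Origin on the valve's axis at worktop height, +x toward the tab; its clockwise angle from the dispenser's +x is the opening to set (between 0.6 and 1.1 rad).
- salt_shaker: Bystander: small shaker with metal cap, 44 mm wide, 90 mm high, origin under its centre; right of the dispenser.
- spice_jar: Bystander: spice jar with red cap, 45 mm wide, 106 mm high, origin under its centre; behind the dispenser.
- small_tin: Bystander: round food tin, 57 mm wide, 72 mm high, origin under its centre; behind the dispenser.
Not all that is in view belongs to the job. There is more than one size of the glass; the job needs the larger.

How it is judged:
By the outcome, as a careful person would: the job done as asked, in the order asked, and still so for the second after the job is handed in, with the robot touching nothing.
It also fails if it takes over 72 s, if anything falls off the work surface, if the arm or the gripper's body presses on something with over 40 N, if the wrist force passes 120 N, or if a joint passes its speed limit or range.

### The arm

A 6-joint arm with a two-finger parallel gripper is mounted at the origin on the work surface; the furniture and walls round the work are solid. World frame = base frame: x ahead of the robot, y to its left, z up, the work surface at z = 0. Lengths are in m, angles in rad, forces in N, time in s.
With the tool pointing down it reaches from about 0.35 to 0.725 m from the base axis. Payload 4.3 kg.
Tool frame: the origin (TCP) lies at the very end of the fingers, on their centre line; the grasp point (between the pads) lies 19 mm behind it; z points along the fingers, y is the line along which they close (so a half turn about z gives the same grasp; the last joint's range is limited). The gripper opens to 85 mm and grips with 20 to 120 N. Pads are 22 mm wide; open, the fingers measure 114 mm over their backs; the gripper's body (76 mm by 85 mm) begins 54 mm behind the grasp point. The pads swing forward as they close: fully open they stand 13 mm farther back than shut.
Start: joints at [1.23, 0.377, 0.081, 1.274, 0, 1.46], TCP at [0.132, 0.56, 0.231] pointing down, gripper open.
Joint ranges: [-2.72, 2.72], [-0.84, 1.66], [-1.02, 1.22], [-1.77, 2.12], [-1.37, 1.28], [-3.14, 3.14]. Speed limits (rad/s): [2.57, 2.57, 3.14, 3.14, 3.14, 3.14].

### API

Orientations are given as a unit quaternion [w, x, y, z].
In Python, from station import ctrl gives the robot as it stands.
- The arm moves only by the tool carry_out, never from a script. Its argument "plan" is a list of rows, each a list of 3 entries, a list of its own where there are three numbers: the opening in per cent of the stroke, from 0 (shut) to 100 (fully open), then the shift along the tool's x, y, z in m, then the turn, a rotation vector about the tool's x, y, z in rad. In form: [[fingers, [x, y, z], [wx, wy, wz]], ...]. A call has 1 to 20 rows; each row shifts and turns the commanded pose from where the row before left it, along the tool's axes as they then stand; what a row does not reach is not made up. A row lasts 1/10 s, in which the tool goes at most 50 mm and 8.59 degrees, less where a joint would pass 70% of its speed; a pose out of reach is approached as far as the arm can. A call is refused whole if a number of a shift passes 0.05 or a number of a turn 0.15, either way. A call with a gripper value outside its range is refused whole. The fingers move at their own pace and stop on an object; "grip_force" is the grip in N (left out, the last holds). Time passes only in rows, so rows that do not move let the fingers close. It gives the time, the measured TCP pose, the force, the opening and the grip force at its end, in the units of the state.
- ctrl.get_obs(): the state, without advancing time (a new reading comes with each control period).
- ctrl.snapshot(name): name is "scene" or "top" or "wrist"; returns a dict with "frame" (400x640x3 uint8, red, green, blue), "fovy" (degrees; the focal length in pixels is half the picture's height over the tangent of half this angle, whatever the lens; pixels are square), "cx", "cy" (the principal point, pixels), "k1" (the pictures are not rectified: a ray, as slopes to the right and down, at radius r is drawn at 1 + k1 r^2 times it, then the intrinsics apply), "pose" (4x4, takes a point from camera to world coordinates). Camera axes: x right, y down, z forward; pixel columns grow to the right and rows downward; lengths in m; the calibration is good to about 2 mm. A picture is of the moment at which its call begins. There is no depth.
- ctrl.sign_off(): hands the job in; it is judged then, once.
The state is a dict: "clock": time; "joint_positions": joint angles; "joint_vel": joint speeds; "joint_torque": joint torques, N m; "ee_pos": TCP position; "tcp_rot": TCP orientation; "wrist_force": force on the tool from outside, world axes, zero at the start; "wrist_torque": the same for the moment, N m; "finger_gap": finger opening in m; "grasp_force": force on a finger pad.
Only numpy, scipy, OpenCV 4.12 (cv2) and the standard library are available. Lean on these libraries where they do the work, as an engineer would, in place of code of your own. Each camera call takes 0.05 s, during which the arm holds its last target. There are 200 camera calls.

## Working session

There is one attempt and no reset: what is moved stays moved. The work goes in short steps, Python scripts to look and compute and a tool call to move; the robot and the scene stay as the last step left them, time stands still between calls to the robot, and variables do not carry over. Pictures are saved under pics/ and viewed, at most 10 in all, crops included, and the job is handed in when it is done.

Besides the shell and the picture viewer there is one more tool, called as name(argument=value, ...), one argument or row to a line, values as JSON. carry_out: Moves the arm, as the interface text tells. Its arguments: {"type":"object","properties":{"plan":{"type":"array","items":{"type":"array"}},"grip_force":{"type":"number"}},"required":["plan"]}

```bash
ls; mkdir -p pics; cat > h.py <<'E'
import numpy as np, cv2, pickle
from station import ctrl
def snap(n,save=None):
    s=ctrl.snapshot(n)
    if save:
        cv2.imwrite(f'pics/{save}.png',s['frame'][:,:,::-1]); pickle.dump({k:s[k] for k in s},open(f'pics/{save}.pkl','wb'))
    return s
def load(save): return pickle.load(open(f'pics/{save}.pkl','rb'))
def K(s):
    f=200/np.tan(np.radians(s['fovy'])/2); return np.array([[f,0,s['cx']],[0,f,s['cy']],[0,0,1.]])
def ray(s,uv):
    uv=np.array(uv,float).reshape(-1,1,2)
    p=cv2.undistortPoints(uv,K(s),np.array([s['k1'],0,0,0.]),None,None).reshape(-1,2)
    P=np.array(s['pose']); d=np.c_[p,np.ones(len(p))]@P[:3,:3].T
    return P[:3,3],d
def plane(s,uv,z):
    o,d=ray(s,uv); return o+d*((z-o[2])/d[:,2])[:,None]
def proj(s,X):
    P=np.linalg.inv(np.array(s['pose'])); r=cv2.Rodrigues(P[:3,:3])[0]
    return cv2.projectPoints(np.array(X,float).reshape(-1,1,3),r,P[:3,3],K(s),np.array([s['k1'],0,0,0.]))[0].reshape(-1,2)
E
python3 - <<'E'
from h import *
a=[snap(n,n+'0') for n in('scene','top','wrist')]
for s in a: print(s['fovy'],s['cx'],s['cy'],s['k1'],np.round(s['pose'],3).tolist())
o=ctrl.get_obs(); print(o)
E
```

```text
pics
53.65699916919658 321.4892901445963 201.37295653282794 -0.06554257862790205 [[0.222, 0.501, -0.836, 1.255], [0.975, -0.125, 0.185, -0.112], [-0.012, -0.856, -0.516, 0.536], [0.0, 0.0, 0.0, 1.0]]
53.25119726088991 318.64386422035165 199.63225336335898 -0.08314720391375945 [[-0.176, -0.876, 0.448, 0.153], [-0.984, 0.151, -0.092, 0.115], [0.013, -0.458, -0.889, 0.884], [0.0, 0.0, 0.0, 1.0]]
66.89273215789589 316.4386069504992 201.55520195885123 -0.0387642205212458 [[0.229, 0.921, 0.315, 0.049], [0.973, -0.216, -0.076, 0.578], [-0.002, 0.324, -0.946, 0.374], [0.0, 0.0, 0.0, 1.0]]
{'clock': 0.15, 'joint_positions': array([1.22966432e+00, 3.77914201e-01, 7.99482418e-02, 1.27441220e+00,
       3.78494585e-05, 1.46047865e+00]), 'joint_vel': array([-0.00126392, -0.00151459,  0.00372224,  0.00095852,  0.00187443,
       -0.00055678]), 'joint_torque': array([ 6.98669064e-04, -4.64036357e+01,  2.70169705e+01,  1.39299451e-02,
       -1.24368453e-04,  3.09698976e-06]), 'ee_pos': array([0.13136749, 0.55927998, 0.23057069]), 'tcp_rot': array([-1.95461734e-04,  1.15151134e-01,  9.93347668e-01, -7.66616142e-04]), 'wrist_force': array([-0.11334976, -0.26359293,  0.29739743]), 'wrist_torque': array([-0.03441633, -0.04427743, -0.0103864 ]), 'grasp_force': 0.0, 'finger_gap': 0.08540265338861287}
```

View pics/scene0.png

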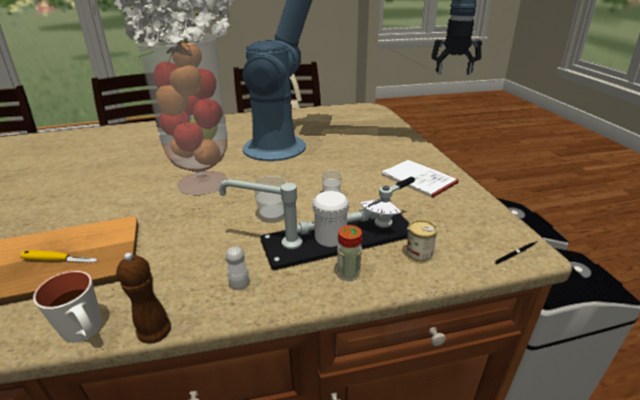

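View pics/top0.png

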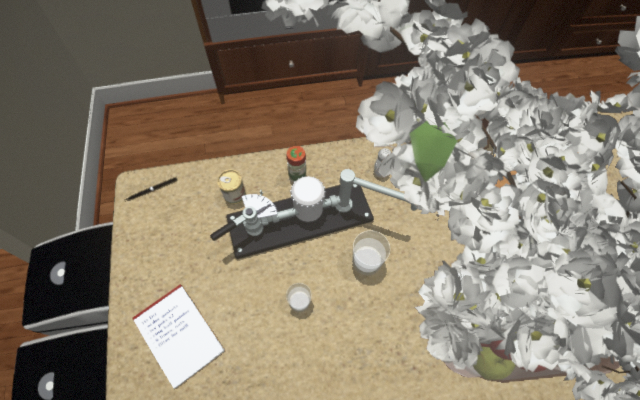

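The scene view shows the dispenser at (335,235), the spout with its tip at (225,187) and the large glass at (270,198). It also shows the small glass at (331,183), the shaker at (237,268), the jar at (349,252) and the tin at (421,240). In the top view the large glass is at (370,252), the small glass at (299,298), the spout runs from its column at (346,178) to its tip near (418,205), and the lever grip is at (222,230).

Possible mix-ups:
- **Glass:** (370,252) or (299,298). I choose the first, as it is larger and in front of the column.
- **Lever and pointer:** the black grip at (222,230), the dark pointer near (265,208) and the tab on the dial's rim.

I'll check these choices in one close crop.

```bash
python3 - <<'E'
from h import *
t=load('top0')['frame'][:,:,::-1]
a=cv2.resize(t[185:260,205:305],None,fx=5.5,fy=5.5,interpolation=cv2.INTER_CUBIC)
b=cv2.resize(load('scene0')['frame'][:,:,::-1][170:240,345:445],None,fx=2.5,fy=2.5,interpolation=cv2.INTER_CUBIC)
c=cv2.resize(t[160:280,335:435],None,fx=2.3,fy=2.3,interpolation=cv2.INTER_CUBIC)
im=np.zeros((600,800,3),np.uint8); im[:a.shape[0],:a.shape[1]]=a; im[415:415+b.shape[0],:250]=b; im[:276,555:785]=c
cv2.imwrite('pics/crop0.png',im)
# base plate: dark mask in both views -> corners
for n,box in(('top0',(185,260,220,380)),('scene0',(205,268,255,415))):
    s=load(n); f=s['frame']; m=np.zeros(f.shape[:2],np.uint8); y0,y1,x0,x1=box
    m[y0:y1,x0:x1]=(f.max(2)[y0:y1,x0:x1]<45)*255
    m=cv2.morphologyEx(m,cv2.MORPH_OPEN,np.ones((3,3),np.uint8))
    p=np.argwhere(m)[:,::-1]; w=plane(s,p,.018)[:,:2].astype(np.float32)
    r=cv2.minAreaRect(w); print(n,len(p),r,np.round(cv2.boxPoints(r),3).tolist())
E
```

```text
Traceback (most recent call last):
  File "h.py", line 17, in plane
    o,d=ray(s,uv); return o+d*((z-o[2])/d[:,2])[:,None]
        ~~~^^^^^^
  File "h.py", line 13, in ray
    p=cv2.undistortPoints(uv,K(s),np.array([s['k1'],0,0,0.]),None,None).reshape(-1,2)
      ~~~~~~~~~~~~~~~~~~~^^^^^^^^^^^^^^^^^^^^^^^^^^^^^^^^^^^^^^^^^^^^^^
cv2.error: OpenCV(4.12.0) /io/opencv/modules/calib3d/src/undistort.dispatch.cpp:347: error: (-215:Assertion failed) CV_IS_MAT(_src) && CV_IS_MAT(_dst) && (_src->rows == 1 || _src->cols == 1) && (_dst->rows == 1 || _dst->cols == 1) && _src->cols + _src->rows - 1 == _dst->rows + _dst->cols - 1 && (CV_MAT_TYPE(_src->type) == CV_32FC2 || CV_MAT_TYPE(_src->type) == CV_64FC2) && (CV_MAT_TYPE(_dst->type) == CV_32FC2 || CV_MAT_TYPE(_dst->type) == CV_64FC2) in function 'cvUndistortPointsInternal'
```

View pics/crop0.png

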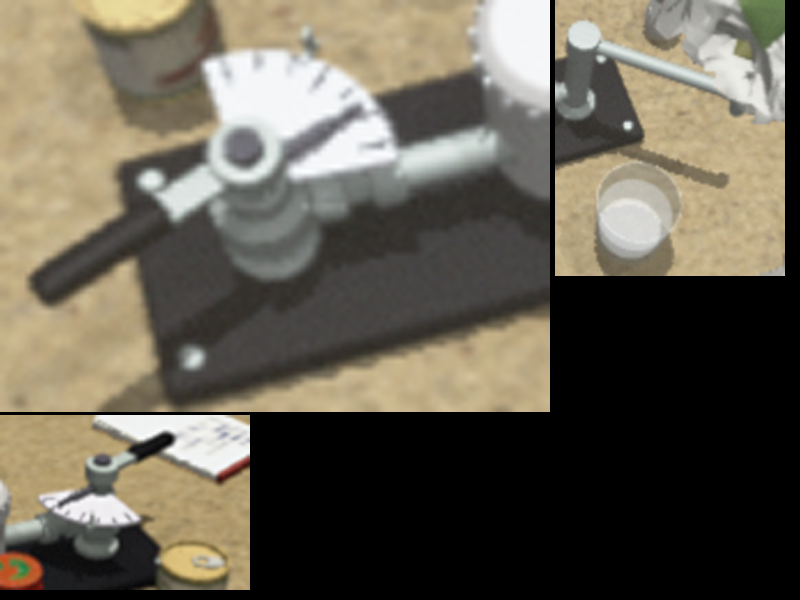

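The crop confirms the choice. The hub top is at top-view pixel (249.4,211.7), the lever tip at (213,237), the pointer tip at about (272,205) and the tab at about (261,192). The large glass has its rim near (371,246). Next I'll get numbers from both views.

```bash
python3 - <<'E'
from h import *
t=load('top0'); s=load('scene0')
# crop px -> image px
A=lambda x,y:(x/5.5+205-.41,y/5.5+185-.41); C=lambda x,y:((x-555)/2.3+335-.28,y/2.3+160-.28); B=lambda x,y:(x/2.5+345-.3,(y-415)/2.5+170-.3)
def show(n,s,uv,z): print(n,np.round(uv,1),np.round(plane(s,uv,z),4).tolist())
show('hub T',t,A(244,148),.113); show('hub S',s,B(102,461),.113)
show('col T',t,C(583,36),.158)
show('tab T',t,A(308,33),.095);show('ptr T',t,A(372,107),.086);show('levertip T',t,A(42,283),.105); show('levertip S',s,B(169,438),.107)
show('rim L,R,top,bot',t,[C(597,205),C(681,205),C(640,165),C(640,247)],.091)
# scene column top / spout / glass: bounds
f=s['frame'].astype(int)
im=cv2.resize(s['frame'][:,:,::-1][165:295,210:370],None,fx=5,fy=4.6,interpolation=cv2.INTER_CUBIC)[:598]
cv2.imwrite('pics/crop1.png',im)
# dark plate
for n,box in(('top0',(185,260,220,380)),('scene0',(205,268,255,415))):
    q=load(n); f=q['frame']; y0,y1,x0,x1=box; m=np.zeros(f.shape[:2],np.uint8)
    m[y0:y1,x0:x1]=(f.max(2)[y0:y1,x0:x1]<80)*255
    m=cv2.morphologyEx(m,cv2.MORPH_OPEN,np.ones((7,7),np.uint8))
    c=max(cv2.findContours(m,0,1)[0],key=cv2.contourArea).reshape(-1,2).astype(float)
    r=cv2.minAreaRect(plane(q,c,.018)[:,:2].astype(np.float32)); print(n,r)
E
```

```text
hub T [249.  211.5] [[0.539, 0.1876, 0.113]]
hub S [385.5 188.1] [[0.548, 0.1881, 0.113]]
col T [346.9 175.4] [[0.5659, -0.0289, 0.158]]
tab T [260.6 190.6] [[0.5956, 0.1584, 0.095]]
ptr T [272.2 204. ] [[0.5622, 0.137, 0.086]]
levertip T [212.2 236. ] [[0.499, 0.2705, 0.105]]
levertip S [412.3 178.9] [[0.5118, 0.2683, 0.107]]
rim L,R,top,bot [[353.  248.9]
 [389.5 248.9]
 [371.7 231.5]
 [371.7 267.1]] [[0.4258, -0.0176, 0.091], [0.4124, -0.0939, 0.091], [0.4577, -0.0659, 0.091], [0.3799, -0.0473, 0.091]]
top0 ((0.5384966731071472, 0.08108190447092056), (0.0981215238571167, 0.3425549864768982), 7.874873638153076)
scene0 ((0.5780881643295288, -0.015631280839443207), (0.1252669245004654, 0.14632709324359894), 6.966704845428467)
```

View pics/crop1.png

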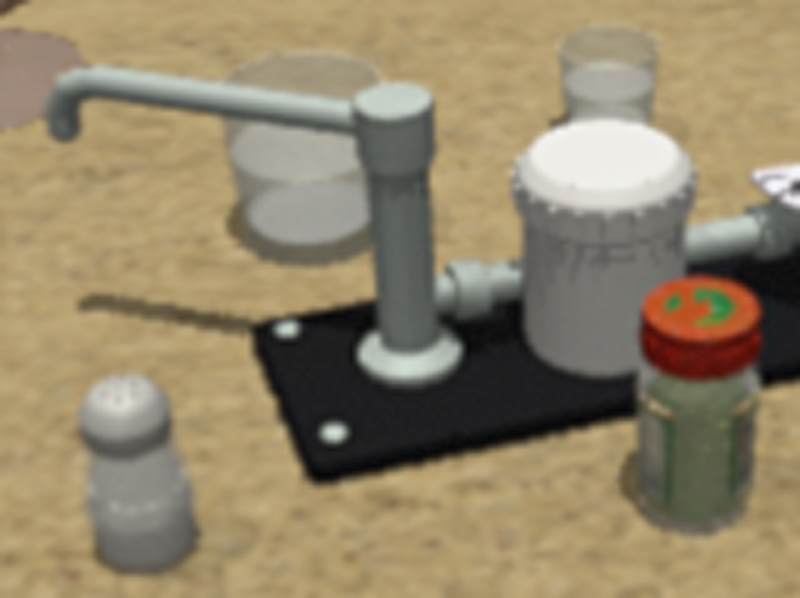

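The scene crop shows the column top at image pixel (288.4,186.3), the spout mouth at (222.6,194), and the glass rim spanning columns 255 to 287.

```bash
cat >> h.py <<'E'
def tri(pairs):
    A=[];b=[]
    for s,uv in pairs:
        o,d=ray(s,uv); d=d[0]/np.linalg.norm(d[0]); M=np.eye(3)-np.outer(d,d); A.append(M); b.append(M@o)
    A=np.vstack(A);b=np.hstack(b); x=np.linalg.lstsq(A,b,rcond=None)[0]; return np.round(x,4), np.round(np.linalg.norm(A@x-b),4)
E
python3 - <<'E'
from h import *
t=load('top0'); s=load('scene0')
D=lambda x,y:(210+x/5-.4,165+y/4.6-.4)
print('col S',plane(s,D(394,100),.158),tri([(t,(346.9,175.4)),(s,D(394,100))]))
print('hub',tri([(t,(249,211.5)),(s,(385.5,188.1))]))
print('lev',tri([(t,(212.2,236)),(s,(412.3,178.9))]))
print('outlet S',plane(s,D(64,134),.111))
print('bend S/ tip of tube',plane(s,D(60,80),.152))
print('rim S',plane(s,[D(225,82),D(385,82),D(305,52)],.091).round(4).tolist())
print('glass bottom S far/near', plane(s,[D(305,262)],0))
print('shaker top S',plane(s,[D(125,385)],.09),'jar',plane(s,[D(702,305)],.106),'tin S',plane(s,[(422,228)],.072))
for n,z in(('cart S',D(603,155)),): print(n,plane(s,z,.138))
print('wrist px', proj(load('wrist0'),[[.54,.188,.113],[.566,-.029,.158],[.42,-.055,.091]]))
E
```

```text
col S [[ 0.56977573 -0.02750048  0.158     ]] (array([ 0.5668, -0.0282,  0.1566]), np.float64(0.0015))
hub (array([0.5416, 0.1893, 0.109 ]), np.float64(0.0021))
lev (array([0.5015, 0.2724, 0.1009]), np.float64(0.0016))
outlet S [[ 0.48238192 -0.16186742  0.111     ]]
bend S/ tip of tube [[ 0.50638315 -0.15812295  0.152     ]]
rim S [[0.4096, -0.0881, 0.091], [0.4284, -0.0138, 0.091], [0.3853, -0.047, 0.091]]
glass bottom S far/near [[ 0.44882872 -0.06143229  0.        ]]
shaker top S [[ 0.65624891 -0.14482146  0.09      ]] jar [[0.67510644 0.06997132 0.106     ]] tin S [[0.6550101  0.23005354 0.072     ]]
cart S [[0.60220826 0.04983248 0.138     ]]
wrist px [[139.97738763 500.39848434]
 [ 10.78291354 549.21727297]
 [-21.72179173 447.75096225]]
```

View pics/wrist0.png

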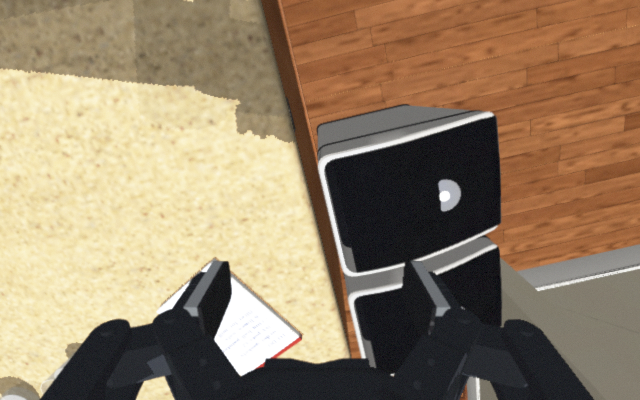

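The wrist view shows only the notepad, the stove and the table edge, so it gives nothing for the dispenser yet. Before reaching the spout I need to know how much room the vase leaves.

```bash
python3 - <<'E'
from h import *
t=load('top0'); s=load('scene0')
print('vase foot S L/R/near',plane(s,[(177,183),(229,183),(203,194)],0).round(3).tolist())
o,d=ray(s,[(148,60),(160,120),(228,120),(228,60),(120,20),(235,40)])
# points at depth of the foot centre, vertical plane through foot facing camera
c=plane(s,[(203,182)],0)[0]; n=np.array(s['pose'])[:3,2]*[1,1,0]
print(c,(o+d*((c-o)@n/(d@n))[:,None]).round(3).tolist())
print('vase bowl top view?',plane(t,[(497,372),(420,165),(385,120),(420,330)],.45).round(3).tolist())
E
```

```text
vase foot S L/R/near [[0.184, -0.304, 0.0], [0.222, -0.156, 0.0], [0.269, -0.227, 0.0]]
[ 0.19698914 -0.22956455  0.        ] [[0.179, -0.311, 0.346], [0.179, -0.313, 0.19], [0.218, -0.134, 0.185], [0.222, -0.115, 0.34], [0.169, -0.358, 0.442], [0.227, -0.093, 0.387]]
vase bowl top view? [[0.143, -0.076, 0.45], [0.399, -0.068, 0.45], [0.478, -0.041, 0.45], [0.2, -0.009, 0.45]]
```

The vase stands at about (0.20,-0.23). To keep the arm away from it I'll straddle the spout close to its column (r = 60 mm) and swing it as an arc, with the tool turning along. This helper works out one constant row for a given target.

```bash
cat >> h.py <<'E'
from scipy.spatial.transform import Rotation as Ro
def st():
    o=ctrl.get_obs(); R=Ro.from_quat(np.roll(o['tcp_rot'],-1)); y=R.as_matrix()[:,1]
    return o,R,np.arctan2(y[1],y[0])
def row(target,yaw,n,start=None,syaw=None):
    """constant row (tool-frame shift, turn about tool z) repeated n times to reach target, tool-y yaw; tool down"""
    o,R,a=st(); p=o['ee_pos'] if start is None else np.array(start); a=a if syaw is None else syaw
    w=-((yaw-a+np.pi)%(2*np.pi)-np.pi)/n
    F=lambda a:np.array([[-np.sin(a),np.cos(a),0],[np.cos(a),np.sin(a),0],[0,0,-1]]).T
    def Fa(a): x=[-np.sin(a),np.cos(a),0]; y=[np.cos(a),np.sin(a),0]; return np.array([x,y,[0,0,-1]]).T
    M=sum(Fa(a-k*w) for k in range(n)); d=np.linalg.solve(M,np.array(target)-p)
    return d.round(5),round(w,5)
def obs():
    o,R,a=st(); print('t',round(o['clock'],2),'p',o['ee_pos'].round(4),'yaw',round(a,4),'rot',R.as_matrix()[:,2].round(3),'F',o['wrist_force'].round(2),'T',o['wrist_torque'].round(2),'gap',round(o['finger_gap'],4),'q',o['joint_positions'].round(2),'tau',o['joint_torque'].round(1))
E
python3 - <<'E'
from h import *
print(row([.535,-.079,.221],-.565,20)); print(row([.50,.20,.231],-.565,14))
E
```

```text
(array([-0.04376,  0.00567,  0.00048]), np.float64(0.09525))
(array([-4.045e-02,  1.443e-02, -3.000e-05]), np.float64(0.13607))
```

carry_out(
  plan=[
    [50,[-0.0438,0.0057,0.0005],[0,0,0.0952]],
    [50,[-0.0438,0.0057,0.0005],[0,0,0.0952]],
    [50,[-0.0438,0.0057,0.0005],[0,0,0.0952]],
    [50,[-0.0438,0.0057,0.0005],[0,0,0.0952]],
    [50,[-0.0438,0.0057,0.0005],[0,0,0.0952]],
    [50,[-0.0438,0.0057,0.0005],[0,0,0.0952]],
    [50,[-0.0438,0.0057,0.0005],[0,0,0.0952]],
    [50,[-0.0438,0.0057,0.0005],[0,0,0.0952]],
    [50,[-0.0438,0.0057,0.0005],[0,0,0.0952]],
    [50,[-0.0438,0.0057,0.0005],[0,0,0.0952]],
    [50,[-0.0438,0.0057,0.0005],[0,0,0.0952]],
    [50,[-0.0438,0.0057,0.0005],[0,0,0.0952]],
    [50,[-0.0438,0.0057,0.0005],[0,0,0.0952]],
    [50,[-0.0438,0.0057,0.0005],[0,0,0.0952]],
    [50,[-0.0438,0.0057,0.0005],[0,0,0.0952]],
    [50,[-0.0438,0.0057,0.0005],[0,0,0.0952]],
  ],
)

```text
clock: 1.75
ee_pos: [0.571, 0.0916, 0.2228]
tcp_rot: [-0.0, 0.77, 0.638, -0.0]
wrist_force: [1.1, -0.2, 0.2]
finger_gap: 0.0428
grasp_force: 0.0
```

```bash
python3 - <<'E'
from h import *
obs(); s=snap('scene','s1'); w=snap('wrist','w1')
im=np.zeros((600,640,3),np.uint8); im[:400]=w['frame'][:,:,::-1]; im[400:]=cv2.resize(s['frame'][:,:,::-1],(320,200)).repeat(1,0) if False else np.hstack([cv2.resize(s['frame'][:,:,::-1],(320,200),interpolation=cv2.INTER_AREA)]*2)
cv2.imwrite('pics/v1.png',im)
E
```

```text
t 1.75 p [0.571  0.0916 0.2228] yaw -0.1872 rot [-0.  0. -1.] F [ 1.15 -0.22  0.17] T [-0.01 -0.01  0.01] gap 0.0428 q [0.05 0.39 0.07 1.26 0.   1.81] tau [  4.5 -46.7  27.    0.5   0.   -0.2]
```

View pics/v1.png

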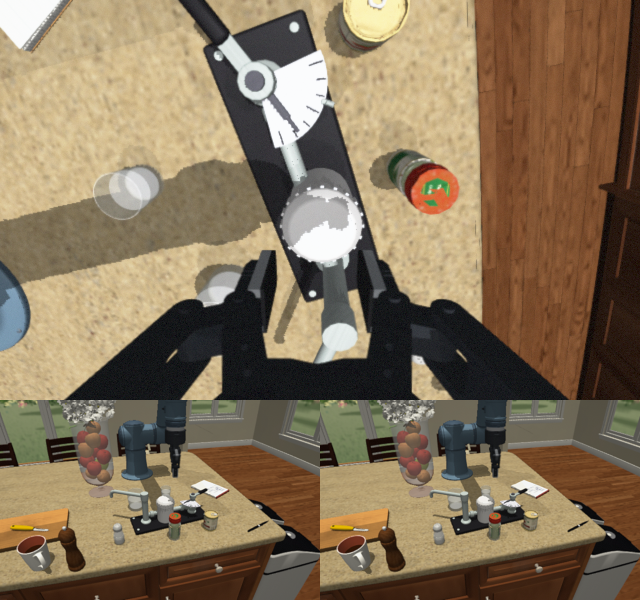

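The wrist view shows the valve closely: hub top at (256,82), pointer tip at (296,132), tab at about (329,102), column top at (340,337), and the spout tube leaving it toward (318,360).

```bash
python3 - <<'E'
from h import *
s=load('w1')
im=cv2.resize(s['frame'][:,:,::-1][45:165,210:350],None,fx=5,fy=5,interpolation=cv2.INTER_CUBIC); cv2.imwrite('pics/crop2.png',im[:600])
pr=lambda n,uv,z:print(n,plane(s,uv,z)[0].round(4))
pr('hub',(256,81.5),.113);pr('col',(340,337),.158);pr('tab',(331,103),.095);pr('ptr',(296,133),.086);pr('levend',(185,0),.107)
E
```

```text
hub [0.5426 0.1869 0.113 ]
col [ 0.5684 -0.0309  0.158 ]
tab [0.5979 0.159  0.095 ]
ptr [0.5624 0.1393 0.086 ]
levend [0.5037 0.2544 0.107 ]
```

View pics/crop2.png

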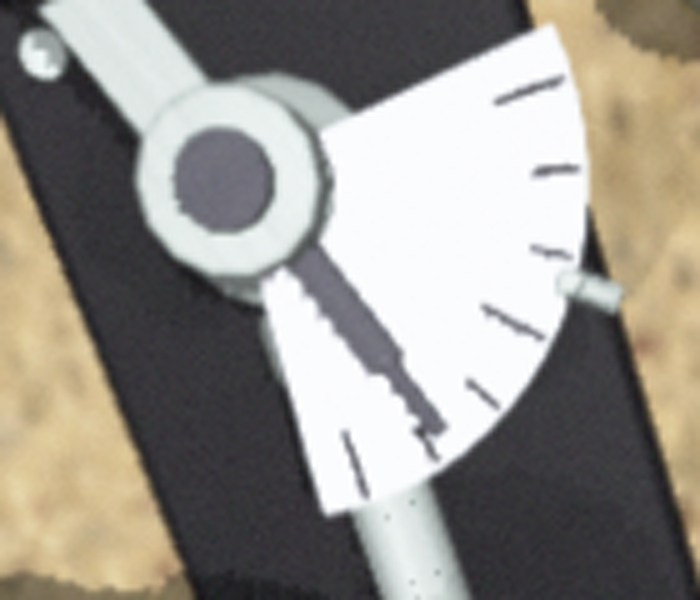

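The ticks run from 0° at crop (530,90) to 90° at (355,465). The tab at crop (590,290) sits between the 30° and 45° ticks, and the pointer is at about 73°.

```bash
python3 - <<'E'
from h import *
s=load('w1'); g=lambda x,y:(x/5+210-.4,y/5+45-.4)
hub=plane(s,g(221,180),.113)[0]; col=plane(s,(340,337),.158)[0]; v=hub-col; psi=np.arctan2(-v[0],v[1]); print(hub,col,np.hypot(*v[:2]),psi)
ang=lambda p:psi-np.arctan2(p[1]-hub[1],p[0]-hub[0])
for k,c in enumerate([(562,79),(578,169),(571,256),(542,337),(497,407),(435,459),(366,496)]):
    p=plane(s,g(*c),.0805)[0]; print(15*k,np.degrees(ang(p)).round(1),np.hypot(*(p-hub)[:2]).round(4))
for n,c,z in(('tab in',(563,282),.095),('tab out',(621,297),.095),('ptr',(433,427),.086),('ptr mid',(350,310),.088)):
    p=plane(s,g(*c),z)[0]; print(n,ang(p).round(3),np.hypot(*(p-hub)[:2]).round(4))
obs(); print(row([.537,-.082,.221],-.565,4))
E
```

```text
[0.54108268 0.18792773 0.113     ] [ 0.56836084 -0.03090019  0.158     ] 0.22052156390105215 0.12401605256293693
0 0.0 0.0567
15 15.1 0.0568
30 30.0 0.0567
45 45.1 0.0564
60 60.3 0.0566
75 75.5 0.0563
90 90.5 0.0569
tab in 0.603 0.0561
tab out 0.597 0.0663
ptr 1.248 0.0511
ptr mid 1.209 0.0263
t 1.85 p [0.5708 0.0884 0.2228] yaw -0.1912 rot [-0.001 -0.002 -1.   ] F [ 0.5   0.88 -0.37] T [ 0.05 -0.05 -0.05] gap 0.0428 q [ 0.04  0.39  0.07  1.26 -0.    1.81] tau [ -1.7 -46.9  26.8  -0.   -0.3   0.1]
(array([-0.04327,  0.00589,  0.00046]), np.float64(0.09346))
```

The ticks check the calibration to about 0.5°. That gives the hub at (0.541,0.188), the column at (0.568,-0.031) and the dispenser's yaw at 0.124. The tab is at about 0.60 rad and the pointer at about 1.25. Next I go over the spout.

carry_out(
  plan=[
    [50,[-0.0432,0.0059,0.0005],[0,0,0.0965]],
    [50,[-0.0432,0.0059,0.0005],[0,0,0.0965]],
    [50,[-0.0432,0.0059,0.0005],[0,0,0.0965]],
    [50,[-0.0432,0.0059,0.0005],[0,0,0.0965]],
    [50,[0,0,0],[0,0,0]],
    [50,[0,0,0],[0,0,0]],
  ],
)

```text
clock: 2.45
ee_pos: [0.5373, -0.0768, 0.2211]
tcp_rot: [-0.001, 0.877, 0.48, 0.0]
wrist_force: [0.3, 0.3, 0.3]
finger_gap: 0.0426
grasp_force: 0.0
```

```bash
python3 - <<'E'
from h import *
obs(); s=snap('scene','s2')
print(row([.535,-.081,.118],-.578,4))
print(proj(s,[[.535,-.081,.145],[.535,-.081,.221]]))
im=cv2.resize(s['frame'][:,:,::-1][0:230,110:400],None,fx=2.6,fy=2.6,interpolation=cv2.INTER_CUBIC); cv2.imwrite('pics/crop3.png',im)
E
```

```text
t 2.45 p [ 0.5373 -0.0768  0.2211] yaw -0.5697 rot [-0.     0.001 -1.   ] F [0.35 0.34 0.32] T [ 0.09 -0.03 -0.05] gap 0.0426 q [-0.26  0.31 -0.04  1.22  0.    1.88] tau [ -1.4 -43.1  26.7   0.   -0.1   0. ]
(array([-0.0014 ,  0.00012,  0.02579]), np.float64(0.00247))
[[260.3719583  187.01803686]
 [256.86980475 152.99823802]]
```

View pics/crop3.png

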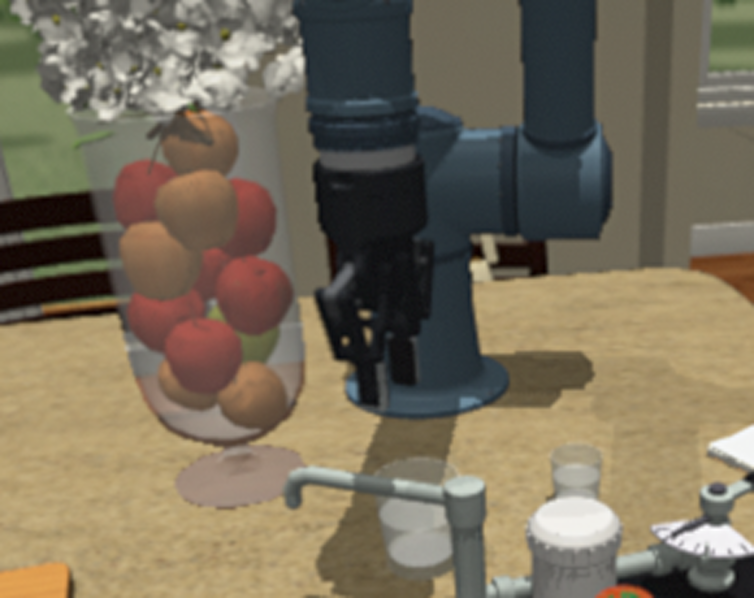

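The picture shows the open fingers above the tube at crop (385,400), clear of the vase and flowers. I lower to straddle the tube.

carry_out(
  plan=[
    [50,[-0.002,0,0.026],[0,0,0.01]],
    [50,[-0.002,0,0.026],[0,0,0]],
    [50,[-0.001,0,0.026],[0,0,0]],
    [50,[0,0,0.024],[0,0,0]],
    [50,[0,0,0],[0,0,0]],
  ],
)

```text
clock: 3.0
ee_pos: [0.5324, -0.0783, 0.1159]
tcp_rot: [-0.003, 0.879, 0.477, -0.002]
wrist_force: [-1.3, -0.0, -0.8]
finger_gap: 0.0429
grasp_force: 0.0
```

```bash
python3 - <<'E'
from h import *
obs(); s=load('w1'); 
# glass centre from scene: rim ellipse; also check from new wrist view
w=snap('wrist','w2'); cv2.imwrite('pics/w2.png',w['frame'][:,:,::-1])
print(proj(w,[[.419,-.054,.091],[.568,-.031,.158],[.379,-.054,.091],[.419,-.094,.091]]).round())
E
```

```text
t 3.0 p [ 0.5324 -0.0783  0.1159] yaw -0.5759 rot [-0.007  0.002 -1.   ] F [-1.29 -0.02 -0.79] T [ 0.05  0.06 -0.02] gap 0.0429 q [-0.26  0.37 -0.23  0.97  0.    1.88] tau [ -0.3 -43.8  25.4  -1.   -0.   -0. ]
[[156. 294.]
 [328. 170.]
 [115. 319.]
 [195. 334.]]
```

carry_out(
  plan=[
    [50,[0.0002,-0.005,0],[0,0,0.085]],
    [50,[0.0002,-0.005,0],[0,0,0.085]],
    [50,[0.0002,-0.005,0],[0,0,0.085]],
    [50,[0.0002,-0.005,0],[0,0,0.085]],
    [50,[0.0002,-0.005,0],[0,0,0.085]],
    [50,[0.0002,-0.005,0],[0,0,0.085]],
    [50,[0.0002,-0.005,0],[0,0,0.085]],
    [50,[0.0002,-0.005,0],[0,0,0.085]],
    [50,[0.0002,-0.005,0],[0,0,0.085]],
    [50,[0,0,0],[0,0,0]],
  ],
)

```text
clock: 4.05
ee_pos: [0.511, -0.0444, 0.1211]
tcp_rot: [0.001, 0.993, 0.114, 0.001]
wrist_force: [0.3, -0.3, 0.3]
finger_gap: 0.0423
grasp_force: 0.2
```

```bash
python3 - <<'E'
from h import *
obs(); s=snap('scene','s3'); t=snap('top','t3')
a=cv2.resize(s['frame'][:,:,::-1][150:250,210:320],None,fx=3.6,fy=3.6,interpolation=cv2.INTER_CUBIC)
b=cv2.resize(t['frame'][:,:,::-1][150:290,310:420],None,fx=3.6,fy=3.6,interpolation=cv2.INTER_CUBIC)
im=np.zeros((504,800,3),np.uint8); im[:360,:396]=a; im[:,400:796]=b; cv2.imwrite('pics/crop4.png',im)
E
```

```text
t 4.05 p [ 0.511  -0.0444  0.1211] yaw -1.3421 rot [ 0.003 -0.001 -1.   ] F [ 0.29 -0.29  0.26] T [-0.07  0.06  0.01] gap 0.0423 q [-0.21  0.31 -0.31  0.95 -0.    2.7 ] tau [  0.5 -40.6  24.4  -0.    0.2   0.4]
```

View pics/crop4.png

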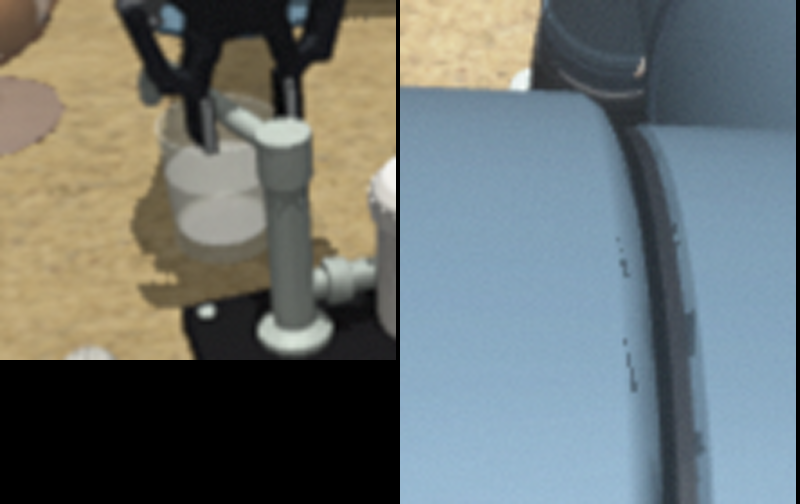

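The scene crop shows the spout following: its outlet is at image pixel (251.5,177) and it has not yet reached the middle of the glass. The top view is blocked by the arm.

```bash
python3 - <<'E'
from h import *
s=load('s3'); col=np.array([.5684,-.0309])
g=lambda x,y:(210+x/3.6-.36,150+y/3.6-.36)
p=plane(s,g(149,100),.113)[0]; print('outlet',p, np.hypot(*(p[:2]-col)),np.arctan2(*(p[:2]-col)[::-1]))
# glass rim centre: scene0 rim ellipse pts and top0 -> direction
for G in([.419,-.0565],[.419,-.051],[.419,-.054]): print('glass dir',np.arctan2(*(np.array(G)-col)[::-1]))
for a in(-2.68,-2.8,-2.988): print(a,proj(s,[[*(col+.155*np.array([np.cos(a),np.sin(a)])),.111]]))
E
```

```text
outlet [ 0.42453063 -0.09540776  0.113     ] 0.15766942527130814 -2.7200889704591016
glass dir -2.971888693150096
glass dir -3.0078575342603253
glass dir -2.988188949960441
-2.68 [[249.31152741 179.40154377]]
-2.8 [[256.46179546 177.13916312]]
-2.988 [[268.18158652 174.41305859]]
```

carry_out(
  plan=[
    [50,[0.0001,-0.004,0],[0,0,0.068]],
    [50,[0.0001,-0.004,0],[0,0,0.068]],
    [50,[0.0001,-0.004,0],[0,0,0.068]],
    [50,[0.0001,-0.004,0],[0,0,0.068]],
    [50,[0,0,0],[0,0,0]],
    [50,[0,0,0],[0,0,0]],
  ],
)

```text
clock: 4.75
ee_pos: [0.5087, -0.0291, 0.1199]
tcp_rot: [-0.0, 1.0, -0.021, 0.001]
wrist_force: [0.3, -0.3, 0.1]
finger_gap: 0.0426
grasp_force: 0.4
```

```bash
python3 - <<'E'
from h import *
obs(); s=snap('scene','s4'); col=np.array([.5684,-.0309])
# column/tube/outlet pixels: bluish-grey steel; print outlet silhouette by change from s0 (background glass/counter)
a=load('s2')['frame'].astype(int); d=np.abs(s['frame'].astype(int)-load('s3')['frame'].astype(int)).sum(2)
o,R,y=st(); p=o['ee_pos'][:2]; g=o['finger_gap']/2-.0075; n=np.array([np.cos(y),np.sin(y)]); tx=-np.array([-np.sin(y),np.cos(y)])
for e in(-.011,0,.011):
    # inner face at y=+gap/2, tube surface at distance 7.5 mm from line through col
    q=p+n*(o['finger_gap']/2)+tx*e-col; r=np.hypot(*q); print('tube ang if contact at',e,np.arctan2(q[1],q[0])-np.arcsin(.0075/r))
E
```

```text
t 4.75 p [ 0.5087 -0.0291  0.1199] yaw -1.6138 rot [ 0.001  0.    -1.   ] F [ 0.31 -0.3   0.08] T [-0.16 -0.07  0.  ] gap 0.0426 q [-0.18  0.31 -0.32  0.94  0.    3.  ] tau [  0.4 -40.3  24.1   0.3   0.2   0. ]
tube ang if contact at -0.011 -2.900543916878421
tube ang if contact at 0 -2.9491342561728806
tube ang if contact at 0.011 -2.9838914587873946
```

carry_out(
  plan=[
    [50,[0,0.006,0],[0,0,0]],
    [50,[0,0.006,0],[0,0,0]],
    [50,[0,0,0],[0,0,0]],
    [50,[0,0,-0.035],[0,0,0]],
    [50,[0,0,-0.035],[0,0,0]],
    [50,[0,0,-0.03],[0,0,0]],
    [50,[0,0,0],[0,0,0]],
  ],
)

```text
clock: 5.5
ee_pos: [0.5102, -0.0417, 0.2237]
tcp_rot: [0.001, 1.0, -0.023, 0.004]
wrist_force: [1.0, -0.2, -0.6]
finger_gap: 0.0425
grasp_force: 0.0
```

```bash
cat >> h.py <<'E'
HUB=np.array([.5411,.1879]); PSI=.124
def polar(s,r,z,th):
    a=PSI-th; X=np.c_[HUB[0]+r*np.cos(a),HUB[1]+r*np.sin(a),np.full(len(a),z)]
    uv=proj(s,X).astype(np.float32); g=cv2.cvtColor(s['frame'],cv2.COLOR_RGB2GRAY).astype(np.float32)
    return cv2.remap(g,uv[:,:1],uv[:,1:],cv2.INTER_LINEAR).ravel()
def pointer(s,rs=(.03,.034,.038,.042,.046)):
    th=np.arange(-.05,1.62,.005); out=[]
    for r in rs:
        w=np.clip(200-polar(s,r,.086,th),0,None); k=np.argmax(np.convolve(w,np.ones(15),'same')); m=abs(th-th[k])<.12
        out.append((th*w*m).sum()/(w*m).sum())
    return np.round(out,3)
E
python3 - <<'E'
from h import *
obs(); print(row([.509,.25,.221],.474,20))
s=load('w1'); print(pointer(s))
th=np.arange(.4,.8,.01)
for r in(.0605,.0625,.0645): print(r,polar(s,r,.095,th).astype(int).tolist())
E
```

```text
t 5.5 p [ 0.5102 -0.0417  0.2237] yaw -1.6163 rot [ 0.008 -0.001 -1.   ] F [ 1.04 -0.2  -0.65] T [ 0.02 -0.01  0.02] gap 0.0425 q [-0.21  0.24 -0.12  1.19  0.    2.98] tau [  0.1 -39.4  26.4   1.   -0.    0. ]
(array([ 0.01426, -0.01034,  0.00014]), np.float64(-0.10451))
[1.256 1.25  1.23  1.245 1.244]
0.0605 [177, 178, 176, 171, 158, 142, 127, 102, 76, 55, 45, 37, 34, 37, 43, 68, 115, 169, 202, 216, 221, 216, 183, 140, 97, 69, 59, 56, 55, 56, 57, 58, 58, 56, 56, 56, 58, 56, 57, 58]
0.0625 [170, 170, 169, 168, 168, 169, 168, 165, 163, 161, 156, 145, 123, 98, 79, 79, 104, 152, 191, 216, 226, 218, 192, 148, 102, 77, 66, 63, 62, 60, 58, 59, 58, 58, 60, 57, 57, 57, 58, 58]
0.0645 [166, 164, 163, 163, 160, 157, 153, 152, 152, 152, 155, 161, 164, 167, 171, 166, 170, 184, 201, 214, 220, 212, 189, 153, 110, 72, 54, 54, 57, 61, 62, 64, 64, 64, 62, 61, 62, 63, 63, 61]
```

carry_out(
  plan=[
    [50,[0.0143,-0.0103,0.0],[0,0,-0.1045]],
    [50,[0.0143,-0.0103,0.0],[0,0,-0.1045]],
    [50,[0.0143,-0.0103,0.0],[0,0,-0.1045]],
    [50,[0.0143,-0.0103,0.0],[0,0,-0.1045]],
    [50,[0.0143,-0.0103,0.0],[0,0,-0.1045]],
    [50,[0.0143,-0.0103,0.0],[0,0,-0.1045]],
    [50,[0.0143,-0.0103,0.0],[0,0,-0.1045]],
    [50,[0.0143,-0.0103,0.0],[0,0,-0.1045]],
    [50,[0.0143,-0.0103,0.0],[0,0,-0.1045]],
    [50,[0.0143,-0.0103,0.0],[0,0,-0.1045]],
    [50,[0.0143,-0.0103,0.0],[0,0,-0.1045]],
    [50,[0.0143,-0.0103,0.0],[0,0,-0.1045]],
    [50,[0.0143,-0.0103,0.0],[0,0,-0.1045]],
    [50,[0.0143,-0.0103,0.0],[0,0,-0.1045]],
    [50,[0.0143,-0.0103,0.0],[0,0,-0.1045]],
    [50,[0.0143,-0.0103,0.0],[0,0,-0.1045]],
    [50,[0.0143,-0.0103,0.0],[0,0,-0.1045]],
    [50,[0.0143,-0.0103,0.0],[0,0,-0.1045]],
    [50,[0.0143,-0.0103,0.0],[0,0,-0.1045]],
    [50,[0.0143,-0.0103,0.0],[0,0,-0.1045]],
  ],
)

```text
clock: 7.5
ee_pos: [0.5063, 0.2511, 0.2181]
tcp_rot: [-0.001, 0.519, 0.854, -0.001]
wrist_force: [0.5, 0.2, -0.1]
finger_gap: 0.0426
grasp_force: 0.0
```

```bash
python3 - <<'E'
from h import *
obs(); s=snap('scene','s5'); t=snap('top','t5'); w=snap('wrist','w5')
a=cv2.resize(s['frame'][:,:,::-1][150:240,225:325],None,fx=4,fy=4,interpolation=cv2.INTER_CUBIC)
b=cv2.resize(t['frame'][:,:,::-1][160:290,320:420],None,fx=4,fy=4,interpolation=cv2.INTER_CUBIC)
c=cv2.resize(w['frame'][:,:,::-1],(360,225),interpolation=cv2.INTER_AREA)
im=np.zeros((600,800,3),np.uint8); im[:360,:400]=a; im[:520,400:]=b; im[370:595,:360]=c; cv2.imwrite('pics/crop5.png',im)
E
```

```text
t 7.5 p [0.5063 0.2511 0.2181] yaw 0.4783 rot [-0.002 -0.    -1.   ] F [ 0.53  0.16 -0.14] T [-0.    0.01 -0.03] gap 0.0426 q [0.35 0.36 0.02 1.23 0.   1.44] tau [ -1.4 -44.4  27.4   0.2  -0.    0.7]
```

View pics/crop5.png

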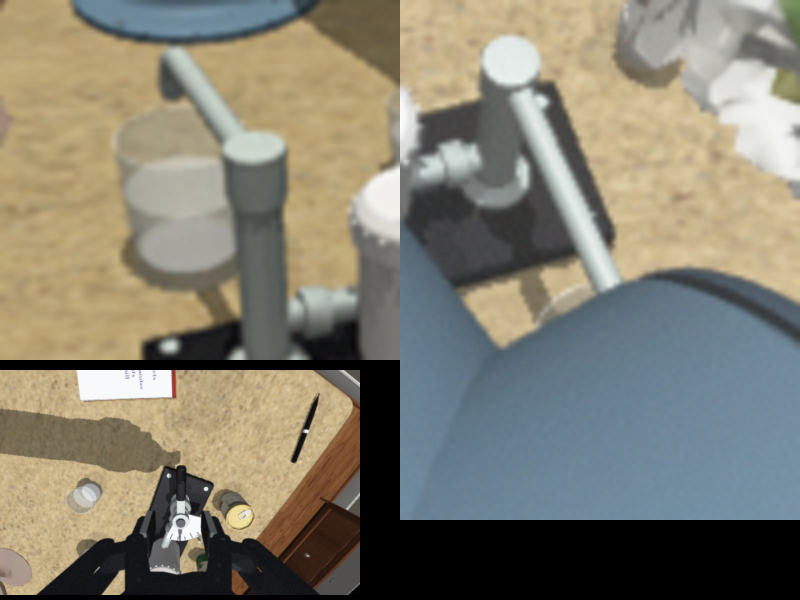

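The scene crop shows the spout's outlet at image pixel (267.4,173.9), against (268.2,174.4) expected for the glass's direction, so it hangs over the middle of the glass to within about 3 mm. The wrist inset shows the lever between the fingers. I check that the glass has not moved, then lower around the lever.

carry_out(
  plan=[
    [50,[-0.003,0,0.035],[0,0,0]],
    [50,[-0.003,0,0.035],[0,0,0]],
    [50,[-0.003,0,0.035],[0,0,0]],
    [50,[-0.003,0,0.035],[0,0,0]],
    [50,[0,0,0],[0,0,0]],
    [50,[0,0,0],[0,0,0]],
  ],
)

```text
clock: 8.25
ee_pos: [0.5126, 0.2394, 0.0791]
tcp_rot: [-0.001, 0.522, 0.853, -0.001]
wrist_force: [0.2, 0.7, 0.9]
finger_gap: 0.0429
grasp_force: 0.0
```

```bash
cat >> h.py <<'E'
def lev():
    """TCP polar position about the valve, tangential force on the tool (CCW +) and push arm"""
    o,R,y=st(); v=o['ee_pos'][:2]-HUB; f=np.arctan2(v[1],v[0]); t=np.array([-np.sin(f),np.cos(f)])
    F=o['wrist_force'][:2]; tq=o['wrist_torque'][2]
    print('t',round(o['clock'],2),'r',np.hypot(*v).round(4),'phi',f.round(4),'th_tcp',(PSI+np.pi-f).round(4),'toolx',round(y+np.pi/2,4),'z',o['ee_pos'][2].round(4),'Ft',(F@t).round(2),'Fr',(F@v/np.hypot(*v)).round(2),'Fz',o['wrist_force'][2].round(2),'Tz',tq.round(3),'gap',o['finger_gap'].round(4))
E
python3 - <<'E'
from h import *
obs(); lev()
a=load('scene0')['frame'].astype(int);b=load('s5')['frame'].astype(int)
print(np.abs(a-b).sum(2)[172:225,250:262].mean(1).astype(int).tolist())
print(a[184:190,248:262].mean(0).mean(1).astype(int),b[184:190,248:262].mean(0).mean(1).astype(int))
E
```

```text
t 8.25 p [0.5126 0.2394 0.0791] yaw 0.4721 rot [-0.002 -0.001 -1.   ] F [0.23 0.7  0.91] T [-0.01 -0.03  0.01] gap 0.0429 q [ 0.32  0.45 -0.22  0.91  0.    1.42] tau [ -0.1 -44.9  22.7  -0.   -0.    0. ]Traceback (most recent call last):
  File "<stdin>", line 2, in <module>
  File "h.py", line 55, in lev
    print('t',round(o['clock'],2),'r',np.hypot(*v).round(4),'phi',f.round(4),'th_tcp',(PSI+np.pi-f).round(4),'toolx',round(y+np.pi/2,4),'z',o['ee_pos'][2].round(4),'Ft',(F@t).round(2),'Fr',(F@v/np.hypot(*v)).round(2),'Fz',o['wrist_force'][2].round(2),'Tz',tq.round(3),'gap',o['finger_gap'].round(4))
                                                                                                                                                                                                                                                                                  ^^^^^^^^^^^^^^^^^^^^^
AttributeError: 'float' object has no attribute 'round'
```

Straddling with no contact. Now I swing the lever toward shut, stopping well before the seat.

carry_out(
  plan=[
    [50,[-0.0002,-0.005,0],[0,0,-0.083]],
    [50,[-0.0002,-0.005,0],[0,0,-0.083]],
    [50,[-0.0002,-0.005,0],[0,0,-0.083]],
    [50,[-0.0002,-0.005,0],[0,0,-0.083]],
    [50,[-0.0002,-0.005,0],[0,0,-0.083]],
    [50,[-0.0002,-0.005,0],[0,0,-0.083]],
    [50,[-0.0002,-0.005,0],[0,0,-0.083]],
    [50,[-0.0002,-0.005,0],[0,0,-0.083]],
    [50,[-0.0002,-0.005,0],[0,0,-0.083]],
    [50,[-0.0002,-0.005,0],[0,0,-0.083]],
    [50,[0,0,0],[0,0,0]],
  ],
)

```text
clock: 9.35
ee_pos: [0.4849, 0.2033, 0.0822]
tcp_rot: [0.003, 0.134, 0.991, 0.002]
wrist_force: [1.2, 1.9, 1.0]
finger_gap: 0.0426
grasp_force: 1.3
```

```bash
sed -i "s/o\['finger_gap'\].round(4))$/round(float(o['finger_gap']),4))/" h.py; python3 - <<'E'
from h import *
lev()
a=load('scene0')['frame'].astype(int);b=load('s5')['frame'].astype(int)
print(np.abs(a-b).sum(2)[172:225,250:262].mean(1).astype(int).tolist())
w=snap('wrist','w6'); print('ptr',pointer(w),proj(w,[[*HUB,.113],[.563,.139,.086]]).round())
E
```

```text
t 9.35 r 0.0582 phi 2.8735 th_tcp 0.3921 toolx 2.8735 z 0.0822 Ft -2.15 Fr -0.64 Fz 1.02 Tz -0.04 gap 0.0426
[11, 12, 12, 11, 11, 12, 12, 12, 13, 14, 23, 72, 125, 118, 85, 74, 136, 182, 137, 51, 11, 11, 12, 13, 12, 12, 12, 12, 13, 13, 12, 12, 12, 12, 11, 11, 11, 10, 10, 11, 11, 11, 11, 10, 10, 10, 10, 12, 12, 12, 12, 12, 13]
ptr [1.072 0.5   0.638 0.247 0.027] [[319. 392.]
 [253. 392.]]
```

carry_out(
  plan=[
    [50,[-0.0002,-0.0042,0],[0,0,-0.07]],
    [50,[-0.0002,-0.0042,0],[0,0,-0.07]],
    [50,[-0.0002,-0.0042,0],[0,0,-0.07]],
    [50,[-0.0002,-0.0042,0],[0,0,-0.07]],
    [50,[-0.0002,-0.0042,0],[0,0,-0.07]],
    [50,[0,0,0],[0,0,0]],
  ],
)

```text
clock: 10.0
ee_pos: [0.4826, 0.1823, 0.0812]
tcp_rot: [0.002, -0.04, 0.999, 0.001]
wrist_force: [1.1, 2.5, 2.3]
finger_gap: 0.0427
grasp_force: 1.3
```

```bash
python3 -c "
from h import *
for i in range(3): lev(); ctrl.snapshot('top')"
```

```text
t 10.0 r 0.0588 phi -3.0465 th_tcp 6.3121 toolx 3.2226 z 0.0812 Ft -2.42 Fr -1.34 Fz 2.27 Tz -0.086 gap 0.0427
t 10.05 r 0.0592 phi -3.0474 th_tcp 6.313 toolx 3.2217 z 0.0809 Ft -3.33 Fr -2.09 Fz 1.18 Tz -0.042 gap 0.0424
t 10.1 r 0.0595 phi -3.0471 th_tcp 6.3127 toolx 3.2222 z 0.0806 Ft -2.88 Fr -3.73 Fz 1.0 Tz -0.11 gap 0.0429
```

carry_out(
  plan=[
    [50,[0,-0.0015,0],[0,0,-0.025]],
    [50,[0,-0.0015,0],[0,0,-0.025]],
    [50,[0,-0.0015,0],[0,0,-0.025]],
    [50,[0,-0.0015,0],[0,0,-0.025]],
    [50,[0,0,0],[0,0,0]],
  ],
)

```text
clock: 10.65
ee_pos: [0.481, 0.1754, 0.0792]
tcp_rot: [-0.0, -0.092, 0.996, 0.0]
wrist_force: [1.5, 3.2, 1.7]
finger_gap: 0.0428
grasp_force: 1.2
```

```bash
python3 -c "
from h import *
for i in range(3): lev(); ctrl.snapshot('top')"
```

```text
t 10.65 r 0.0614 phi -2.9364 th_tcp 6.202 toolx 3.3249 z 0.0792 Ft -2.79 Fr -2.12 Fz 1.73 Tz -0.104 gap 0.0428
t 10.7 r 0.0614 phi -2.9378 th_tcp 6.2034 toolx 3.3245 z 0.0792 Ft -2.26 Fr -2.28 Fz 2.06 Tz -0.022 gap 0.0429
t 10.75 r 0.0614 phi -2.9384 th_tcp 6.204 toolx 3.3244 z 0.0792 Ft -2.11 Fr -2.06 Fz 1.31 Tz -0.079 gap 0.0426
```

carry_out(
  plan=[
    [50,[0,-0.0012,0],[0,0,-0.02]],
    [50,[0,-0.0012,0],[0,0,-0.02]],
    [50,[0,-0.0012,0],[0,0,-0.02]],
    [50,[0,0,0],[0,0,0]],
  ],
)

```text
clock: 11.2
ee_pos: [0.4818, 0.1719, 0.0793]
tcp_rot: [-0.0, -0.121, 0.993, 0.0]
wrist_force: [1.2, 2.2, 0.9]
finger_gap: 0.0425
grasp_force: 1.2
```

```bash
python3 -c "
from h import *
for i in range(3): lev(); ctrl.snapshot('top')"
```

```text
t 11.2 r 0.0614 phi -2.8786 th_tcp 6.1442 toolx 3.385 z 0.0793 Ft -1.77 Fr -1.76 Fz 0.86 Tz -0.028 gap 0.0425
t 11.25 r 0.0614 phi -2.8792 th_tcp 6.1448 toolx 3.3845 z 0.0792 Ft -1.98 Fr -2.86 Fz -0.43 Tz -0.077 gap 0.0429
t 11.3 r 0.0615 phi -2.8799 th_tcp 6.1455 toolx 3.3845 z 0.0792 Ft -2.28 Fr -2.28 Fz 0.45 Tz -0.115 gap 0.0423
```

carry_out(
  plan=[
    [50,[0,-0.0012,0],[0,0,-0.02]],
    [50,[0,-0.0012,0],[0,0,-0.02]],
    [50,[0,0,0],[0,0,0]],
  ],
)

```text
clock: 11.65
ee_pos: [0.4824, 0.1696, 0.0793]
tcp_rot: [-0.0, -0.141, 0.99, 0.0]
wrist_force: [1.4, 3.1, -0.1]
finger_gap: 0.043
grasp_force: 1.2
```

```bash
python3 -c "
from h import *
for i in range(3): lev(); ctrl.snapshot('top')"
```

```text
t 11.65 r 0.0615 phi -2.84 th_tcp 6.1056 toolx 3.4251 z 0.0793 Ft -2.52 Fr -2.24 Fz -0.13 Tz -0.094 gap 0.043
t 11.7 r 0.0615 phi -2.8407 th_tcp 6.1063 toolx 3.4246 z 0.0793 Ft -1.65 Fr -1.68 Fz 0.16 Tz -0.076 gap 0.0426
t 11.75 r 0.0615 phi -2.8413 th_tcp 6.1069 toolx 3.4245 z 0.0793 Ft -2.04 Fr -2.18 Fz 0.64 Tz -0.057 gap 0.0427
```

carry_out(
  plan=[
    [50,[0,-0.0012,0],[0,0,-0.02]],
    [50,[0,-0.0012,0],[0,0,-0.02]],
    [50,[0,-0.0012,0],[0,0,-0.02]],
    [50,[0,0,0],[0,0,0]],
  ],
)

```text
clock: 12.2
ee_pos: [0.4834, 0.1662, 0.0792]
tcp_rot: [-0.0, -0.171, 0.985, 0.0]
wrist_force: [1.3, 2.6, -0.1]
finger_gap: 0.0425
grasp_force: 1.2
```

```bash
cat >> h.py <<'E'
def push(n=6):
    P=[];L=[]
    for i in range(n):
        o,R,y=st(); v=o['ee_pos'][:2]-HUB; F=o['wrist_force']; P.append((v[0]*F[1]-v[1]*F[0]+o['wrist_torque'][2])/.07); L.append(np.hypot(*F[:2])); ctrl.snapshot('top')
    f=np.arctan2(v[1],v[0])%(2*np.pi); print('phi',f.round(4),'r',np.hypot(*v).round(4),'toolx',round((y+np.pi/2),3),'push at grip',np.mean(P).round(2),np.round(P,1).tolist(),'|F|',np.mean(L).round(2),'t',round(o['clock'],2))
E
python3 -c "
from h import *
push()"
```

```text
phi 3.4995 r 0.0616 toolx 3.485 push at grip -2.83 [-2.6, -2.7, -2.9, -2.1, -3.7, -3.0] |F| 2.78 t 12.45
```

carry_out(
  plan=[
    [50,[0,-0.0012,0],[0,0,-0.02]],
    [50,[0,-0.0012,0],[0,0,-0.02]],
    [50,[0,0,0],[0,0,0]],
  ],
)

```text
clock: 12.8
ee_pos: [0.4844, 0.1643, 0.0793]
tcp_rot: [0.0, -0.191, 0.982, 0.0]
wrist_force: [1.7, 4.5, -0.3]
finger_gap: 0.0426
grasp_force: 2.0
```

```bash
python3 -c "
from h import *
push()"
```

```text
phi 3.5367 r 0.0615 toolx 3.525 push at grip -4.62 [-4.5, -3.9, -5.1, -4.6, -5.6, -3.9] |F| 4.6 t 13.05
```

The seat can be felt: the push has risen from 2.8 to 4.6 N. I press on toward about 10 N.

carry_out(
  plan=[
    [50,[0,-0.0012,0],[0,0,-0.02]],
    [50,[0,-0.0012,0],[0,0,-0.02]],
    [50,[0,-0.0012,0],[0,0,-0.02]],
    [50,[0,0,0],[0,0,0]],
  ],
)

```text
clock: 13.5
ee_pos: [0.4858, 0.1616, 0.0793]
tcp_rot: [0.0, -0.22, 0.975, 0.001]
wrist_force: [1.3, 7.4, -0.4]
finger_gap: 0.0426
grasp_force: 3.1
```

```bash
python3 -c "
from h import *
push()"
```

```text
phi 3.5849 r 0.0612 toolx 3.585 push at grip -6.63 [-6.9, -7.1, -5.7, -6.5, -6.5, -7.0] |F| 6.92 t 13.75
```

carry_out(
  plan=[
    [50,[0,-0.0012,0],[0,0,-0.02]],
    [50,[0,-0.0012,0],[0,0,-0.02]],
    [50,[0,-0.0012,0],[0,0,-0.02]],
    [50,[0,-0.0012,0],[0,0,-0.02]],
    [50,[0,0,0],[0,0,0]],
  ],
)

```text
clock: 14.3
ee_pos: [0.4878, 0.1584, 0.0793]
tcp_rot: [0.0, -0.259, 0.966, 0.002]
wrist_force: [0.9, 10.8, -1.5]
finger_gap: 0.0429
grasp_force: 4.6
```

```bash
python3 -c "
from h import *
push()"
```

```text
phi 3.6459 r 0.0609 toolx 3.666 push at grip -10.51 [-11.0, -11.6, -10.6, -9.9, -10.7, -9.3] |F| 10.1 t 14.55
```

The push at the grip is 10.5 N, so the plug is firmly on its seat. Now I swing the other finger round to open, stopping short of the tab.

carry_out(
  plan=[
    [50,[-0.0002,0.0024,0],[0,0,0.04]],
    [50,[-0.0002,0.0024,0],[0,0,0.04]],
    [50,[-0.0002,0.0048,0],[0,0,0.08]],
    [50,[-0.0002,0.0048,0],[0,0,0.08]],
    [50,[-0.0002,0.0048,0],[0,0,0.08]],
    [50,[-0.0002,0.0048,0],[0,0,0.08]],
    [50,[-0.0002,0.0048,0],[0,0,0.08]],
    [50,[-0.0002,0.0048,0],[0,0,0.08]],
    [50,[-0.0002,0.0048,0],[0,0,0.08]],
    [50,[-0.0002,0.0048,0],[0,0,0.08]],
    [50,[-0.0002,0.0048,0],[0,0,0.08]],
    [50,[-0.0002,0.0048,0],[0,0,0.08]],
    [50,[-0.0002,0.0048,0],[0,0,0.08]],
    [50,[-0.0002,0.0048,0],[0,0,0.08]],
    [50,[0,0,0],[0,0,0]],
  ],
)

```text
clock: 16.1
ee_pos: [0.4866, 0.2146, 0.0786]
tcp_rot: [-0.001, 0.256, 0.967, -0.002]
wrist_force: [-1.3, -2.2, 1.2]
finger_gap: 0.0429
grasp_force: 1.3
```

```bash
python3 -c "
from h import *
obs();push(2)"
```

```text
t 16.1 p [0.4866 0.2146 0.0786] yaw 1.054 rot [-0.003 -0.004 -1.   ] F [-1.34 -2.24  1.22] T [-0.46  0.31 -0.01] gap 0.0429 q [ 0.3   0.39 -0.31  0.87 -0.    0.81] tau [  0.9 -43.2  25.   -1.1   0.5   0.4]
phi 2.6844 r 0.0607 toolx 2.626 push at grip 2.25 [2.2, 2.3] |F| 2.94 t 16.15
```

carry_out(
  plan=[
    [50,[-0.0001,0.0036,0],[0,0,0.06]],
    [50,[-0.0001,0.0036,0],[0,0,0.06]],
    [50,[-0.0001,0.0036,0],[0,0,0.06]],
    [50,[-0.0001,0.0036,0],[0,0,0.06]],
    [50,[-0.0001,0.0036,0],[0,0,0.06]],
    [50,[0,0,0],[0,0,0]],
    [50,[0,0,0],[0,0,0]],
  ],
)

```text
clock: 16.9
ee_pos: [0.4978, 0.2298, 0.0787]
tcp_rot: [-0.001, 0.396, 0.918, -0.001]
wrist_force: [-3.9, -1.2, 0.1]
finger_gap: 0.0426
grasp_force: 1.4
```

```bash
python3 -c "
from h import *
obs();push(2)
w=snap('wrist','w7')
print(proj(w,[[*HUB,.113],[*(HUB+.045*np.array([np.cos(PSI-.55),np.sin(PSI-.55)])),.086],[*(HUB+.062*np.array([np.cos(PSI-.6),np.sin(PSI-.6)])),.095]]).round()); print(pointer(w))"
```

```text
t 16.9 p [0.4978 0.2298 0.0787] yaw 0.7557 rot [-0.002 -0.001 -1.   ] F [-3.94 -1.25  0.08] T [-0.23  0.65 -0.03] gap 0.0426 q [ 0.32  0.42 -0.27  0.89 -0.    1.13] tau [ -0.2 -45.8  26.2  -1.6  -0.    0. ]
phi 2.3693 r 0.0602 toolx 2.326 push at grip 2.76 [2.8, 2.8] |F| 3.92 t 16.95
[[324. 401.]
 [349. 407.]
 [355. 439.]]
[0.973 0.945 0.57  0.393 0.273]
```

carry_out(
  plan=[
    [50,[0,-0.0065,0],[0,0,0]],
    [50,[0,-0.0065,0],[0,0,0]],
    [50,[0,0,0],[0,0,0]],
    [50,[0.002,0,-0.04],[0,0,0]],
    [50,[0.002,0,-0.04],[0,0,0]],
    [50,[0.002,0,-0.04],[0,0,0]],
    [50,[0.002,0,-0.02],[0,0,0]],
    [50,[0,0,0],[0,0,0]],
    [50,[0,0,0],[0,0,0]],
  ],
)

```text
clock: 17.95
ee_pos: [0.4848, 0.2275, 0.2195]
tcp_rot: [0.001, 0.397, 0.918, 0.001]
wrist_force: [0.1, -0.7, 0.2]
finger_gap: 0.0427
grasp_force: 0.0
```

```bash
python3 - <<'E'
from h import *
obs(); w=snap('wrist','w8'); cv2.imwrite('pics/w8.png',w['frame'][:,:,::-1])
th=np.arange(.4,.8,.01)
for n in('w5','w8'):
    s=load(n); print(n,pointer(s),pointer(s,(.048,.05))); 
    for r in(.0605,.0625,.0645): print(r,polar(s,r,.095,th).astype(int).tolist())
s=load('w8')
for r in(.036,.042,.048): print(r,polar(s,r,.086,np.arange(0,1.6,.04)).astype(int).tolist())
E
```

```text
t 17.95 p [0.4848 0.2275 0.2195] yaw 0.7538 rot [ 0.002  0.001 -1.   ] F [ 0.09 -0.71  0.16] T [0.02 0.04 0.04] gap 0.0427 q [ 0.32  0.3  -0.06  1.21  0.    1.14] tau [  0.1 -43.8  27.9   0.    0.    0. ]
w5 [1.278 1.244 1.237 0.01  0.05 ] [0.067 0.045]
0.0605 [15, 13, 14, 18, 25, 43, 66, 102, 136, 149, 159, 163, 164, 158, 139, 119, 109, 105, 127, 160, 176, 188, 183, 169, 171, 173, 176, 177, 175, 174, 171, 168, 167, 167, 168, 170, 172, 173, 174, 174]
0.0625 [11, 15, 17, 18, 22, 24, 26, 44, 71, 103, 131, 154, 164, 169, 170, 170, 148, 130, 152, 181, 205, 219, 211, 197, 187, 182, 180, 177, 175, 171, 167, 163, 161, 161, 164, 167, 169, 171, 174, 174]
0.0645 [15, 15, 16, 16, 17, 15, 16, 21, 30, 44, 89, 135, 154, 170, 174, 176, 170, 163, 169, 186, 205, 215, 208, 196, 186, 179, 178, 176, 172, 169, 165, 164, 164, 165, 168, 172, 173, 172, 171, 170]
w8 [0.47  0.493 0.026 0.108 0.065] [0.06 0.07]
0.0605 [92, 126, 151, 157, 159, 157, 156, 154, 154, 157, 161, 165, 166, 168, 168, 168, 151, 133, 146, 163, 174, 180, 171, 169, 171, 173, 176, 175, 172, 173, 173, 173, 173, 175, 175, 173, 175, 176, 177, 
[... 320 characters left out ...]
 216, 201, 184, 167, 161, 159, 158, 157, 154, 152, 150, 152, 155, 155, 156, 157, 157, 158, 159]
0.036 [12, 71, 183, 242, 248, 249, 249, 249, 249, 247, 194, 111, 107, 108, 111, 159, 235, 248, 249, 249, 249, 249, 249, 249, 249, 249, 249, 249, 249, 249, 249, 249, 249, 249, 249, 249, 249, 249, 249, 249]
0.042 [14, 15, 19, 11, 16, 70, 214, 247, 249, 248, 246, 197, 110, 113, 212, 247, 249, 249, 248, 209, 191, 247, 249, 249, 249, 249, 249, 249, 249, 249, 249, 249, 249, 249, 249, 249, 249, 249, 249, 241]
0.048 [17, 16, 14, 19, 15, 18, 19, 39, 201, 248, 249, 232, 120, 113, 223, 249, 249, 249, 248, 210, 185, 247, 249, 249, 249, 248, 203, 199, 248, 249, 249, 249, 247, 162, 208, 248, 249, 249, 248, 244]
```

```bash
cat >> h.py <<'E'
def ptab(s,lo=.36,hi=.74):
    th=np.arange(lo,hi,.004); P=[]
    for r in(.040,.042,.044,.046,.048,.050):
        w=np.clip(215-polar(s,r,.086,th),0,None); k=np.argmax(np.convolve(w,np.ones(20),'same')); m=abs(th-th[k])<.09; P.append((th*w*m).sum()/(w*m).sum())
    T=[]
    for r in(.0615,.0625,.0635,.0645):
        g=polar(s,r,.095,th); m=(th>.53)&(th<.68); w=np.clip(g-180,0,None)*m; T.append((th*w).sum()/w.sum())
    print('ptr',np.round(P,3),np.mean(P).round(4),'tab',np.round(T,3),np.mean(T).round(4))
E
python3 - <<'E'
from h import *
ptab(load('w8')); print(row([HUB[0]+.0605*np.cos(2.42),HUB[1]+.0605*np.sin(2.42),.2195],2.38-np.pi/2,2))
E
```

```text
ptr [0.498 0.498 0.505 0.504 0.503 0.504] 0.502 tab [0.608 0.61  0.61  0.608] 0.6089
(array([-0.00381,  0.00441, -0.00054]), np.float64(-0.02773))
```

carry_out(
  plan=[
    [50,[-0.002,0,0.04],[0,0,0]],
    [50,[-0.002,0,0.04],[0,0,0]],
    [50,[-0.002,0,0.04],[0,0,0]],
    [50,[-0.002,0,0.02],[0,0,0]],
    [50,[0,0,0],[0,0,0]],
    [50,[0,0.0065,0],[0,0,0]],
    [50,[0,0.0065,0],[0,0,0]],
    [50,[0,0,0],[0,0,0]],
    [50,[0,0.0018,0],[0,0,0.03]],
    [50,[0,0.0018,0],[0,0,0.03]],
    [50,[0,0,0],[0,0,0]],
  ],
)

```text
clock: 19.1
ee_pos: [0.502, 0.2329, 0.08]
tcp_rot: [0.0, 0.424, 0.905, 0.0]
wrist_force: [-2.5, -1.4, -0.7]
finger_gap: 0.0427
grasp_force: 1.4
```

```bash
python3 -c "
from h import *
push(3)"
```

```text
phi 2.2865 r 0.0596 toolx 2.265 push at grip 2.22 [2.3, 1.6, 2.8] |F| 2.89 t 19.2
```

carry_out(
  plan=[
    [50,[0,0.0009,0],[0,0,0.014]],
    [50,[0,0.0009,0],[0,0,0.014]],
    [50,[0,0,0],[0,0,0]],
    [50,[0,0,0],[0,0,0]],
  ],
)

```text
clock: 19.65
ee_pos: [0.5034, 0.2341, 0.0795]
tcp_rot: [0.0, 0.437, 0.899, 0.0]
wrist_force: [-2.1, -1.3, 1.8]
finger_gap: 0.043
grasp_force: 1.4
```

```bash
python3 -c "
from h import *
obs();push(2)"
```

```text
t 19.65 p [0.5034 0.2341 0.0795] yaw 0.6659 rot [ 0.  0. -1.] F [-2.12 -1.29  1.84] T [-0.23  0.54  0.03] gap 0.043 q [ 0.32  0.43 -0.25  0.89  0.    1.23] tau [  0.2 -45.3  25.1  -1.2   0.2   0. ]
phi 2.2562 r 0.0596 toolx 2.237 push at grip 2.37 [2.5, 2.2] |F| 2.74 t 19.7
```

carry_out(
  plan=[
    [50,[0,-0.0065,0],[0,0,0]],
    [50,[0,-0.0065,0],[0,0,0]],
    [50,[0,0,0],[0,0,0]],
    [50,[0.002,0,-0.04],[0,0,0]],
    [50,[0.002,0,-0.04],[0,0,0]],
    [50,[0.002,0,-0.04],[0,0,0]],
    [50,[0.002,0,-0.02],[0,0,0]],
    [50,[0,0,0],[0,0,0]],
    [50,[0,0,0],[0,0,0]],
  ],
)

```text
clock: 20.65
ee_pos: [0.4884, 0.2324, 0.2192]
tcp_rot: [0.0, 0.437, 0.899, 0.0]
wrist_force: [-0.1, 0.3, -1.2]
finger_gap: 0.0425
grasp_force: 0.0
```

```bash
python3 -c "
from h import *
obs(); ptab(snap('wrist','w9'),.4,.8)
print(row([.5708,.0885,.2228],-.19,12))"
```

```text
t 20.65 p [0.4884 0.2324 0.2192] yaw 0.6658 rot [ 0.001  0.001 -1.   ] F [-0.15  0.26 -1.16] T [-0.05  0.06  0.01] gap 0.0425 q [ 0.33  0.31 -0.05  1.21  0.    1.23] tau [  0.1 -44.4  27.9   0.    0.    0. ]
ptr [0.61  0.607 0.608 0.61  0.604 0.597] 0.6059 tab [0.608 0.608 0.606 0.607] 0.607
(array([-0.01381,  0.00354, -0.00038]), np.float64(0.07131))
```

The pointer reads 0.606 and the tab 0.607. I check this from the second viewpoint.

carry_out(
  plan=[
    [50,[-0.0138,0.0035,-0.0004],[0,0,0.0713]],
    [50,[-0.0138,0.0035,-0.0004],[0,0,0.0713]],
    [50,[-0.0138,0.0035,-0.0004],[0,0,0.0713]],
    [50,[-0.0138,0.0035,-0.0004],[0,0,0.0713]],
    [50,[-0.0138,0.0035,-0.0004],[0,0,0.0713]],
    [50,[-0.0138,0.0035,-0.0004],[0,0,0.0713]],
    [50,[-0.0138,0.0035,-0.0004],[0,0,0.0713]],
    [50,[-0.0138,0.0035,-0.0004],[0,0,0.0713]],
    [50,[-0.0138,0.0035,-0.0004],[0,0,0.0713]],
    [50,[-0.0138,0.0035,-0.0004],[0,0,0.0713]],
    [50,[-0.0138,0.0035,-0.0004],[0,0,0.0713]],
    [50,[-0.0138,0.0035,-0.0004],[0,0,0.0713]],
    [50,[0,0,0],[0,0,0]],
  ],
)

```text
clock: 22.0
ee_pos: [0.5699, 0.0871, 0.2219]
tcp_rot: [-0.001, 0.772, 0.636, -0.002]
wrist_force: [0.6, 0.6, 0.1]
finger_gap: 0.0426
grasp_force: 0.0
```

```bash
python3 - <<'E'
from h import *
obs(); ptab(snap('wrist','w10'),.4,.8)
# glass & spout: unchanged since s5?
s=snap('scene','s10'); d=np.abs(s['frame'].astype(int)-load('s5')['frame'].astype(int)).sum(2)
print('spout/glass region change',d[158:225,252:290].mean(),(d[158:225,252:290]>60).sum())
d0=np.abs(s['frame'].astype(int)-load('scene0')['frame'].astype(int)).sum(2)
for n,(y0,y1,x0,x1) in dict(shaker=(245,292,224,252),jar=(225,280,335,365),tin=(220,262,404,440),glassbase=(200,222,255,285)).items(): print(n,(d0[y0:y1,x0:x1]>60).sum())
E
```

```text
t 22.0 p [0.5699 0.0871 0.2219] yaw -0.1921 rot [-0.004 -0.    -1.   ] F [0.63 0.61 0.06] T [-0.05  0.01 -0.04] gap 0.0426 q [ 0.04  0.39  0.07  1.26 -0.    1.8 ] tau [ -0.7 -46.9  27.1   0.   -0.1   0.2]
ptr [0.608 0.613 0.608 0.613 0.612 0.609] 0.6107 tab [0.601 0.601 0.601 0.599] 0.6005
spout/glass region change 11.840141398271799 146
shaker 0
jar 0
tin 0
glassbase 0
```

The second view gives 0.611 against 0.600, so the two bracket zero and the pointer is lined up. The bystanders are unchanged. One last numeric check is the glass centre against the outlet, using saturation masks.

```bash
python3 - <<'E'
from h import *
col=np.array([.5684,-.0309])
for n,(y0,y1,x0,x1) in(('top0',(225,282,345,398)),('scene0',(196,224,248,292)),('s10',(196,224,248,284))):
    s=load(n); hsv=cv2.cvtColor(cv2.GaussianBlur(s['frame'],(3,3),0),cv2.COLOR_RGB2HSV); sat=hsv[...,1].astype(int)
    sub=sat[y0:y1,x0:x1]; 
    m=((sub<65)*255).astype(np.uint8); m=cv2.morphologyEx(m,cv2.MORPH_CLOSE,np.ones((3,3),np.uint8))
    c=max(cv2.findContours(m,0,1)[0],key=cv2.contourArea); b=cv2.boundingRect(c); e=cv2.fitEllipse(c)
    print(n,np.percentile(sub,[5,25,50,75,95]).astype(int),'box',b[0]+x0,b[1]+y0,b[2:],'ell',np.round([e[0][0]+x0,e[0][1]+y0,*e[1],e[2]],1))
    for r in range(y0,y1,5): print(r,sat[r,x0:x1:2].tolist()) if n!='s10' else 0
for n in('top0','scene0'):
    s=load(n); print(n,'pred rim ctr',proj(s,[[.419,-.054,.091],[.419,-.054,0.004]]).round(1).tolist(), 'base L/R T',)
E
```

```text
top0 [ 2 21 67 74 78] box 352 229 (39, 47) ell [369.7 251.5  37.3  47.2  17. ]
225 [19, 25, 26, 31, 43, 53, 62, 66, 69, 69, 68, 70, 70, 73, 70, 72, 72, 73, 72, 74, 75, 72, 74, 73, 70, 72, 74]
230 [70, 74, 76, 78, 76, 76, 76, 78, 76, 72, 63, 55, 55, 51, 45, 56, 60, 67, 72, 74, 72, 70, 76, 78, 74, 77, 82]
235 [79, 77, 78, 76, 74, 68, 56, 48, 51, 53, 53, 52, 52, 48, 50, 51, 50, 53, 49, 52, 66, 73, 73, 74, 72, 72, 71]
240 [76, 75, 76, 75, 67, 51, 51, 37, 24, 20, 20, 20, 21, 20, 21, 25, 33, 48, 55, 53, 52, 57, 75, 75, 76, 77, 76]
245 [77, 74, 76, 76, 48, 30, 21, 20, 21, 19, 19, 20, 19, 20, 21, 21, 20, 20, 23, 41, 51, 48, 49, 72, 74, 75, 75]
250 [69, 71, 70, 70, 33, 18, 13, 7, 5, 5, 2, 2, 2, 3, 6, 10, 18, 20, 20, 19, 37, 52, 56, 73, 73, 74, 79]
255 [74, 70, 75, 71, 30, 4, 2, 5, 2, 2, 2, 4, 2, 4, 2, 2, 5, 9, 16, 20, 29, 49, 66, 79, 78, 79, 79]
260 [72, 71, 72, 71, 35, 6, 1, 0, 1, 2, 2, 4, 2, 4, 4, 4, 4, 5, 11, 17, 44, 71, 79, 78, 77, 70, 70]
265 [79, 75, 70, 71, 56, 26, 8, 4, 3, 1, 2, 2, 2, 2, 2, 1, 2, 9, 32, 66, 71, 71, 70, 72, 74, 74, 70]
270 [76, 75, 75, 74, 75, 64, 47, 37, 18, 10, 8, 6,
[... 429 characters left out ...]
, 19, 18, 11, 14, 13, 13, 10]
201 [96, 96, 93, 91, 63, 24, 20, 20, 19, 19, 20, 19, 20, 17, 19, 19, 22, 19, 11, 13, 13, 13]
206 [92, 93, 95, 95, 87, 43, 26, 22, 20, 18, 15, 14, 12, 12, 12, 13, 16, 18, 14, 12, 12, 13]
211 [94, 93, 93, 95, 94, 55, 19, 13, 13, 11, 13, 11, 11, 10, 11, 10, 11, 12, 13, 11, 13, 13]
216 [94, 95, 93, 90, 93, 78, 50, 31, 18, 13, 11, 11, 11, 13, 15, 19, 36, 48, 26, 14, 13, 13]
221 [100, 100, 98, 91, 87, 92, 94, 84, 70, 61, 54, 52, 51, 54, 61, 70, 81, 91, 74, 14, 13, 13]
s10 [11 17 26 89 96] box 255 196 (29, 28) ell [270.3 207.5  27.8  30.8 127.7]
top0 pred rim ctr [[370.5, 249.0], [365.6, 262.1]] base L/R T
scene0 pred rim ctr [[269.3, 182.6], [272.1, 213.3]] base L/R T
```

```bash
python3 -c "
from h import *
print(ctrl.sign_off())"
```

```text
the job is handed in; nothing more can be done
None
```

I handed the job in at about 22 s: the outlet is over the middle of the glass (within about 3 mm), the tap was pressed shut at about 10.5 N, and after reopening and letting go the pointer matches the tab to within about 0.01 rad; the glass, shaker, jar and tin showed no movement in the camera images.

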